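Put the seasonings back into their caddy

TASK

Tidy the seasonings into the wooden caddy, each standing upright on the caddy's floor: one red-capped spice jar in each of the two narrow round wells, the salt shaker in the wide round well, and each of the two flat spice tins in the slot cut for its thickness, thin tin in the narrow slot and thick tin in the wide one. The square tin, the food can and the kitchen timer do not belong there: leave them standing where they are.

Things in the scene. Friction and masses are not known exactly. Their poses are not given: they have to be found in the camera images.
- caddy: Light wooden caddy, fixed, 166 (x) by 236 (y) mm, ends 63 high. Origin: centre of underside; +x to its back, +y to its left. Floor at z 8; 10 mm deck, top at z 45, with through openings at (x, y): round wells in front, two narrow (52 across) at (-40, 72), (-40, 4), one wide (60) at (-40, -68); slots behind, 74 long in y: narrow (34 wide in x) at (42, 50), wide (50) at (42, -50).
- spice_jar_a: Round glass spice jar with printed label and red screw cap, 41 mm across, 105 mm tall. Origin: centre of the underside, z up along its axis. May be gripped anywhere, e.g. round the shoulder 78 mm up.
- spice_jar_b: A second round glass spice jar with red screw cap, same size, 41 mm across, 105 mm tall; interchangeable with the other for this job. Origin: centre of the underside, z up.
- salt_shaker: Round glass salt shaker with white salt in it and a domed grey perforated cap, 44 mm across up to 74 mm, cap 34 mm across, 90 mm tall in all. Origin: centre of the underside, z up. Grip the body about 62 mm up.
- thin_tin: Thin flat spice tin, bare metal with a plain brown card sleeve and a small round plug on top: 24 mm thick (x), 62 mm wide (y), 90 mm tall plus 5 mm plug. Stands upright. Origin: centre of the underside.
- thick_tin: Thick flat spice tin of the same make and finish: 40 mm thick (x), 62 mm wide (y), 90 mm tall plus 5 mm plug. Stands upright. Origin: centre of the underside.
- square_tin: Square tea tin of the same make, 62 by 62 mm, 90 mm tall plus 5 mm plug; too big for any opening, does not belong in the caddy. Loose. Origin: centre of the underside.
- tomato_can: Round food can with a printed label and a flat top, 57 mm across, 72 mm tall; not a seasoning, does not belong in the caddy. Loose. Origin: centre of the underside.
- timer: Round white kitchen timer with a red turning knob on top, 66 mm across, 53 mm tall; from above like a red cap, does not belong in the caddy. Loose. Origin: centre of the underside.

How it is judged:
By the outcome, as a careful person would: the job done as asked, in the order asked, and still so for the second after the job is handed in, with the robot touching nothing.
It also fails if it takes over 120 s, if anything falls off the work surface, if the arm or the gripper's body presses on something with over 40 N, if the wrist force passes 120 N, or if a joint passes its speed limit or range.

ROBOT

A 6-joint arm with a two-finger parallel gripper is mounted at the origin on a cart in front of the work surface, level with it; the furniture and walls round the work are solid. World frame = base frame: x ahead of the robot, y to its left, z up, the work surface at z = 0. Lengths are in m, angles in rad, forces in N, time in s.
With the tool pointing down it reaches from about 0.225 to 0.875 m from the base axis. Payload 3.4 kg.
Tool frame: the origin (TCP) lies at the very end of the fingers, on their centre line; the grasp point (between the pads) lies behind it (manip.grasp_offset is the z of the grasp point in the tool frame, in m); z points along the fingers, y is the line along which they close (so a half turn about z gives the same grasp; the last joint's range is limited). The gripper opens to 85 mm and grips with 20 to 120 N. Pads are 22 mm wide; open, the fingers measure 114 mm over their backs; the gripper's body (76 mm by 85 mm) begins 54 mm behind the grasp point. The pads swing forward as they close: fully open they stand 13 mm farther back than shut.
Start: joints at [-1.446, 0.276, 1.505, -0, 1.361, -0.121], TCP at [0.14, -0.558, 0.231] pointing down, gripper open.
Joint ranges: [-2.89, 2.89], [-0.75, 2.08], [0.22, 2.7], [-1.18, 4.32], [0.11, 2.71], [-2.7, 2.7]. Speed limits (rad/s): [2.57, 2.57, 3.14, 3.14, 3.14, 3.14].

INTERFACE

Orientations are given as a unit quaternion [w, x, y, z].
In Python, from rig import manip gives the robot as it stands.
- The arm moves only by the shell command python3 -m pendant 'ROWS' [FORCE]. ROWS is JSON, a list of rows, each an object of numbers: "dx", "dy", "dz": the shift along the tool's x, y, z in m; "rx", "ry", "rz": the turn, a rotation vector about the tool's x, y, z in degrees; "hand": the finger opening in m, from 0 to 0.0854. In form: [{"dx": .., "dy": .., "dz": .., "rx": .., "ry": .., "rz": .., "hand": ..}, ...]. A call has 1 to 12 rows; each row shifts and turns the commanded pose from where the row before left it, along the tool's axes as they then stand; what a row does not reach is not made up. A row lasts 1/12 s, in which the tool goes at most 41.7 mm and 7.16 degrees, less where a joint would pass 70% of its speed; a pose out of reach is approached as far as the arm can. A call is refused whole if a number of a shift passes 0.0417 or a number of a turn 7.16, either way. A call with a gripper value outside its range is refused whole. The fingers move at their own pace and stop on an object; FORCE is the grip in N (left out, the last holds). Time passes only in rows, so rows that do not move let the fingers close. It gives the time, the measured TCP pose, the force, the opening and the grip force at its end, in the units of the state.
- manip.get_state(): the state, without advancing time (a new reading comes with each control period).
- manip.get_image(name): name is "scene" or "top"; returns a dict with "frame" (480x640x3 uint8, red, green, blue), "fx", "fy", "cx", "cy" (pixels), "position" and "attitude" of the camera in the world. Camera axes: x right, y up, looking along -z (the intrinsics and any distortion apply to the point x, -y, -z); pixel columns grow to the right and rows downward; lengths in m; the calibration is good to about 2 mm. A picture is of the moment at which its call begins. There is no depth.
- manip.sign_off(): hands the job in; it is judged then, once.
The state is a dict: "clock": time; "qpos": joint angles; "qd": joint speeds; "effort": joint torques, N m; "position": TCP position; "ee_rot": TCP orientation; "contact_force": force on the tool from outside, world axes, zero at the start; "moment": the same for the moment, N m; "width": finger opening in m; "gripper_force": force on a finger pad.
Only numpy, scipy, OpenCV 4.12 (cv2) and the standard library are available. Lean on these libraries where they do the work, as an engineer would, in place of code of your own. Each camera call takes 0.05 s, during which the arm holds its last target. There are 200 camera calls.

## Working session

There is one attempt and no reset: what is moved stays moved. The work goes in short steps, Python scripts to look and compute and a shell command to move; the robot and the scene stay as the last step left them, time stands still between calls to the robot, and variables do not carry over. Pictures are saved under pics/ and viewed, at most 14 in all, crops included, and the job is handed in when it is done.

```bash
ls; mkdir -p pics; python3 - <<'E'
from rig import manip
import cv2
print(manip.get_state(), manip.grasp_offset)
for n in("scene","top"):
    d=manip.get_image(n); cv2.imwrite(f"pics/{n}0.png",d["frame"][:,:,::-1])
    print({k:v for k,v in d.items() if k!="frame"})
E
```

```text
pics
{'clock': 0.0, 'qpos': array([-1.44601659e+00,  2.76613890e-01,  1.50618229e+00,  2.95440326e-05,
        1.36072926e+00, -1.20971915e-01]), 'qd': array([ 8.80856058e-05,  9.96236531e-05, -3.75895253e-04,  1.15661699e-03,
       -6.46746824e-04,  1.24539267e-03]), 'effort': array([ 1.01680867e-03, -4.16759455e+01, -2.45801353e+01, -3.10552459e-04,
        1.08214360e-02, -1.51231955e-06]), 'position': array([ 0.1398395 , -0.55715777,  0.23040938]), 'ee_rot': array([-9.66420543e-04,  9.92460175e-01,  1.22563724e-01,  1.26043444e-05]), 'contact_force': array([ 0.10366808, -0.05070431, -0.3572395 ]), 'moment': array([ 0.05402061,  0.00208419, -0.00172581]), 'gripper_force': 0.0, 'width': 0.08562889497539206} -0.0187
{'fx': 490.3404627933965, 'fy': 490.3404627933965, 'cx': 317.69389878947976, 'cy': 239.56868093815956, 'position': array([0.09918923, 0.58845863, 0.80913705]), 'attitude': array([-0.26146365, -0.09710173,  0.36797579,  0.8870185 ])}
{'fx': 454.01216539984284, 'fy': 454.01216539984284, 'cx': 320.93410731891953, 'cy': 253.18924979401024, 'position': array([ 0.43266471, -0.04805839,  0.95940354]), 'attitude': array([ 0.71256514,  0.02054068, -0.01724133, -0.70109324])}
```

View pics/scene0.png

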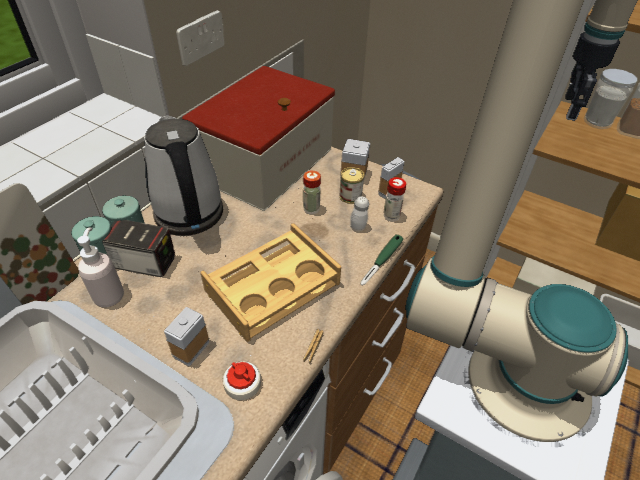

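View pics/top0.png

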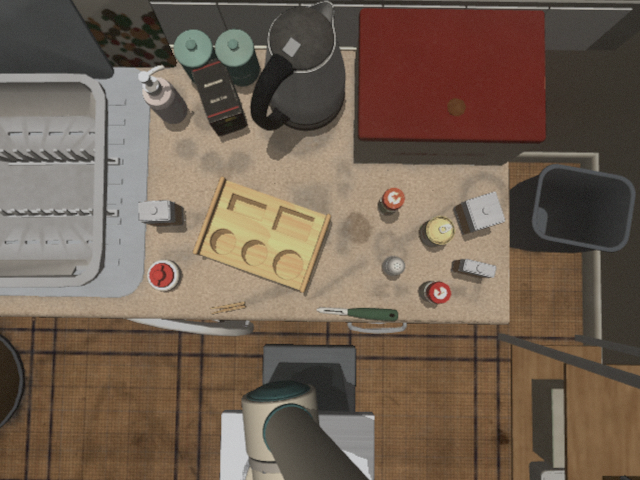

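Top view: caddy about (263,233), jars (394,199) and (437,291), shaker (394,266), thin tin (474,268), thick tin (157,212), square tin (485,211), can (439,231) and timer (163,276). I'll zoom in for precise features.

```bash
cat > h.py <<'E'
import numpy as np, cv2
from scipy.spatial.transform import Rotation as R
from rig import manip
def rot(q): return R.from_quat([q[1],q[2],q[3],q[0]])
def ray(d,uv):
    uv=np.atleast_2d(uv).astype(float)
    v=np.c_[(uv[:,0]-d["cx"])/d["fx"],-(uv[:,1]-d["cy"])/d["fy"],-np.ones(len(uv))]
    return d["position"],rot(d["attitude"]).apply(v)
def plane(d,uv,z):
    o,v=ray(d,uv); return o+v*((z-o[2])/v[:,2])[:,None]
def proj(d,P):
    p=rot(d["attitude"]).inv().apply(np.atleast_2d(P)-d["position"])
    return np.c_[d["cx"]-d["fx"]*p[:,0]/p[:,2], d["cy"]+d["fy"]*p[:,1]/p[:,2]]
def crop(d,x0,y0,x1,y1,s,fn):
    c=cv2.resize(d["frame"][y0:y1,x0:x1,::-1],None,fx=s,fy=s,interpolation=cv2.INTER_CUBIC)
    for x in range(-(-x0//10)*10,x1,10): cv2.putText(c,str(x),(int((x-x0)*s),8),0,.3,(255,255,0),1); cv2.line(c,(int((x+.5-x0)*s),10),(int((x+.5-x0)*s),14),(255,255,0),1)
    for y in range(-(-y0//10)*10,y1,10): cv2.putText(c,str(y),(0,int((y+.5-y0)*s)+3),0,.3,(255,255,0),1); cv2.line(c,(20,int((y+.5-y0)*s)),(25,int((y+.5-y0)*s)),(255,255,0),1)
    cv2.imwrite(fn,c)
E
python3 - <<'E'
from h import *
d=manip.get_image("top")
crop(d,190,170,335,300,4.6,"pics/cad.png")
crop(d,375,180,515,310,4.6,"pics/obj.png")
hsv=cv2.cvtColor(d["frame"],cv2.COLOR_RGB2HSV)
# caddy openings: non-bright wood inside caddy
for (u,v) in [(394,199),(437,291),(394,266),(474,268),(157,212),(485,211),(439,231),(255,252),(223,241),(290,264),(248,203),(295,220)]: print((u,v),hsv[v,u],plane(d,(u,v),.1)[0].round(3))
E
```

```text
(394, 199) [ 17  64 192] [ 0.584 -0.181  0.1  ]
(437, 291) [ 18  34 195] [ 0.411 -0.264  0.1  ]
(394, 266) [ 23  18 182] [ 0.457 -0.182  0.1  ]
(474, 268) [ 12   7 181] [ 0.455 -0.333  0.1  ]
(157, 212) [ 15   3 164] [0.552 0.27  0.1  ]
(485, 211) [ 15   8 181] [ 0.564 -0.354  0.1  ]
(439, 231) [ 23  77 169] [ 0.524 -0.267  0.1  ]
(255, 252) [ 21  96 196] [0.479 0.081 0.1  ]
(223, 241) [ 18 106 194] [0.499 0.143 0.1  ]
(290, 264) [ 18 106 197] [0.457 0.015 0.1  ]
(248, 203) [ 19 103 159] [0.572 0.097 0.1  ]
(295, 220) [ 17 105 200] [0.541 0.007 0.1  ]
```

View pics/cad.png

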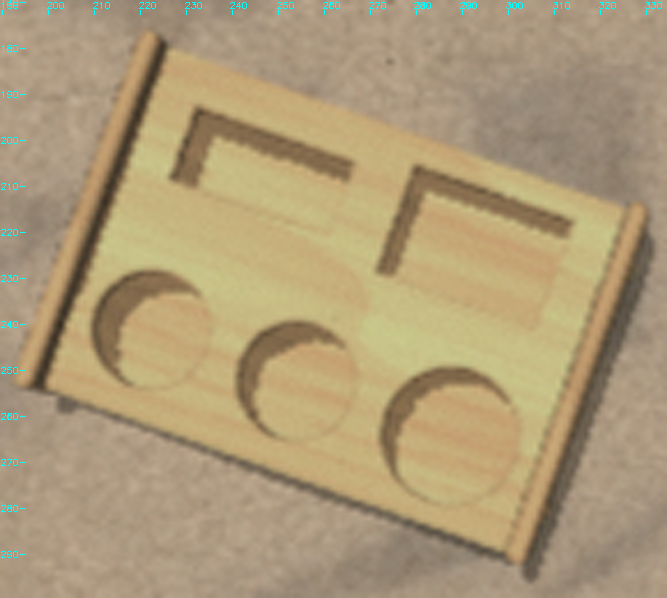

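View pics/obj.png

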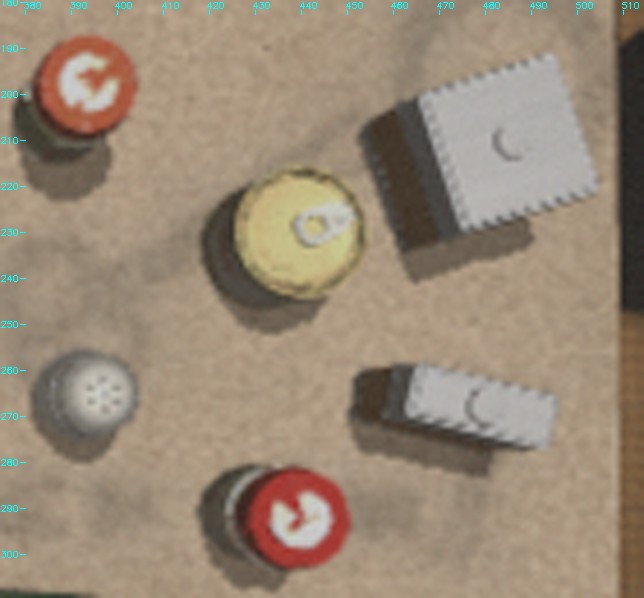

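Caddy crop: well rims centred at crop px (152,329), (297,381) and (451,436). Object crop: caps at (85,85), (299,519) and (101,395). Thin tin top corners run (411,365)–(555,398)–(545,449)–(404,415).

```bash
cat > m.py <<'E'
from h import *
d=manip.get_image("top")
S=lambda p,x0,y0,s:(np.array(p)+.5)/s-.5+[x0,y0]
cad=S([(152,329),(297,381),(451,436),(198,107),(354,160),(170,180),(417,165),(573,220),(376,273),(540,330)],190,170,4.6)
W=plane(d,cad,.045)[:,:2]
M=np.array([(-40,72),(-40,4),(-40,-68),(59,87),(59,13),(25,87),(67,-13),(67,-87),(17,-13),(17,-87)])/1000
a=M-M.mean(0);b=W-W.mean(0)
th=np.arctan2((a[:,0]*b[:,1]-a[:,1]*b[:,0]).sum(),(a*b).sum())
Q=np.array([[np.cos(th),-np.sin(th)],[np.sin(th),np.cos(th)]])
t=W.mean(0)-Q@M.mean(0)
print("caddy",t.round(4),np.degrees(th).round(2)); print("res mm",((W-(M@Q.T+t))*1000).round(1).tolist())
T={k:(Q@(np.array(v)/1000)+t).round(4) for k,v in dict(n1=(-40,72),n2=(-40,4),w=(-40,-68),sn=(42,50),sw=(42,-50)).items()};print(T)
E
python3 - <<'E'
from m import *
for n,p,z in (("A",(85,85),.105),("B",(299,519),.105),("salt",(101,395),.082),("can",(300,232),.072)):
    print(n,plane(d,S([p],375,180,4.6),z)[0].round(4))
c=plane(d,S([(411,365),(555,398),(545,449),(404,415)],375,180,4.6),.09)[:,:2]
print("thin",c.round(4).tolist(),c.mean(0).round(4),[np.linalg.norm(c[i]-c[i-1]).round(4) for i in range(4)])
e=c[1]-c[0]+c[2]-c[3];print("wide dir deg",np.degrees(np.arctan2(e[1],e[0])).round(1))
s=manip.get_image("scene")
a=d["frame"][190:300,125:195,::-1]; b=s["frame"][300:410,150:270,::-1]; 
crop(d,125,190,195,250,8,"pics/thick.png")
# overlay check in scene: predicted caddy holes and object tops/bases
im=s["frame"][:,:,::-1].copy()
pts=[(*v,.045) for v in T.values()]+[(*plane(d,S([p],375,180,4.6),z)[0][:2],zz) for p,z in (((85,85),.105),((299,519),.105),((101,395),.082)) for zz in (0,z)]+[(*x,.09) for x in c]
im=cv2.resize(im[130:340,195:445],None,fx=3.2,fy=3.2-.35,interpolation=cv2.INTER_CUBIC)
for u,v in proj(s,pts): cv2.drawMarker(im,(int((u+.5-195)*3.2),int((v+.5-130)*2.85)),(255,0,255),0,9,1)
cv2.imwrite("pics/ov.png",im)
E
```

```text
caddy [0.5176 0.0747] -18.6
res mm [[0.1, -0.1], [-0.1, 0.1], [-0.2, 0.2], [0.1, -0.3], [1.2, 0.3], [-0.3, 0.4], [0.2, -0.3], [0.5, 0.6], [-0.6, 0.8], [-0.9, -1.7]]
{'n1': array([0.5027, 0.1557]), 'n2': array([0.481 , 0.0913]), 'w': array([0.458, 0.023]), 'sn': array([0.5734, 0.1087]), 'sw': array([0.5415, 0.0139])}
A [ 0.5851 -0.1787  0.105 ]
B [ 0.4083 -0.2673  0.105 ]
salt [ 0.4582 -0.19    0.082 ]
can [ 0.5293 -0.2759  0.072 ]
thin [[0.4725, -0.3175], [0.4597, -0.3772], [0.4385, -0.373], [0.4517, -0.3146]] [ 0.4556 -0.3456] [np.float64(0.021), np.float64(0.0611), np.float64(0.0217), np.float64(0.0599)]
wide dir deg -102.4
```

View pics/thick.png

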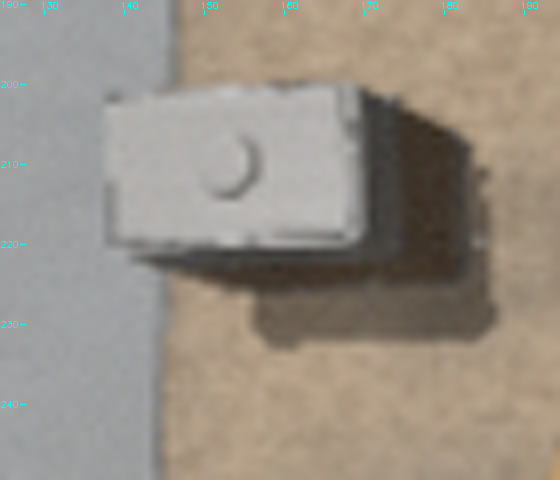

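View pics/ov.png

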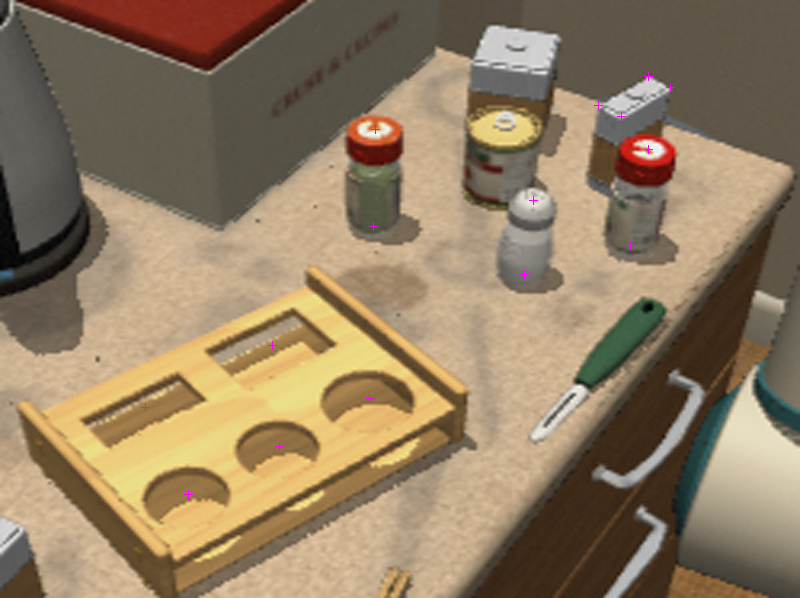

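Overlay markers land on the features, so the two views agree to about 2 mm. In thick.png the thick tin top has corners (105,95), (355,85), (362,242) and (110,245). Next I'll work out the thick tin pose and the clearance from jar A to the bread bin.

```bash
python3 - <<'E'
from m import *
c=plane(d,S([(105,95),(355,85),(362,242),(110,245)],125,190,8),.09)[:,:2]
print("thick",c.round(4).tolist(),c.mean(0).round(4),[np.linalg.norm(c[i]-c[i-1]).round(4) for i in range(4)])
e=c[1]-c[0]+c[2]-c[3];print("wide dir deg",np.degrees(np.arctan2(e[1],e[0])).round(1))
s=manip.get_image("scene")
print("bin base scene",plane(s,[(265,209),(331,147)],0).round(3).tolist(),"top view base",plane(d,[(360,161),(500,162)],0).round(3).tolist())
for z in(.12,.15,.18,.21,.24): print(z,plane(d,[(359,137),(545,141)],z)[:,:2].round(3).tolist(), plane(s,[(264,148),(335,90)],z)[:,:2].round(3).tolist())
E
```

```text
caddy [0.5176 0.0747] -18.6
res mm [[0.1, -0.1], [-0.1, 0.1], [-0.2, 0.2], [0.1, -0.3], [1.2, 0.3], [-0.3, 0.4], [0.2, -0.3], [0.5, 0.6], [-0.6, 0.8], [-0.9, -1.7]]
{'n1': array([0.5027, 0.1557]), 'n2': array([0.481 , 0.0913]), 'w': array([0.458, 0.023]), 'sn': array([0.5734, 0.1087]), 'sw': array([0.5415, 0.0139])}
thick [[0.5736, 0.3122], [0.577, 0.2518], [0.5389, 0.2488], [0.5372, 0.3096]] [0.5566 0.2806] [np.float64(0.0365), np.float64(0.0605), np.float64(0.0382), np.float64(0.0608)]
wide dir deg -87.6
bin base scene [[0.68, -0.115, 0.0], [0.682, -0.433, 0.0]] top view base [[0.683, -0.123, 0.0], [0.685, -0.422, 0.0]]
0.12 [[0.697, -0.112], [0.695, -0.46]] [[0.728, -0.187], [0.732, -0.528]]
0.15 [[0.688, -0.109], [0.685, -0.445]] [[0.701, -0.153], [0.704, -0.479]]
0.18 [[0.678, -0.107], [0.676, -0.43]] [[0.673, -0.12], [0.677, -0.43]]
0.21 [[0.669, -0.105], [0.667, -0.416]] [[0.646, -0.086], [0.649, -0.382]]
0.24 [[0.659, -0.103], [0.657, -0.401]] [[0.619, -0.052], [0.622, -0.333]]
```

```bash
cat > go.py <<'E'
import sys
from h import *
P=dict(A=(.5851,-.1787),B=(.4083,-.2673),salt=(.4582,-.19),thin=(.4556,-.3456),thick=(.5566,.2806),n1=(.5027,.1557),n2=(.481,.0913),w=(.458,.023),sn=(.5734,.1087),sw=(.5415,.0139))
st=manip.get_state();r=rot(st["ee_rot"])
X=r.apply([1,0,0])
print("t",round(st["clock"],2),"pos",st["position"].round(4),"phi",np.degrees(np.arctan2(X[1],X[0])).round(2),"tilt",np.degrees(np.arccos(-r.apply([0,0,1])[2])).round(2),"w",round(st["width"],4),"gf",round(st["gripper_force"],1),"F",st["contact_force"].round(1))
for n in sys.argv[1:]:
    e=r.inv().apply(np.r_[P[n],st["position"][2]]-st["position"]); print(n,"dx dy mm",(e[:2]*1000).round(1))
E
python3 -m pendant '[{"rz":-7.16,"hand":0.065},{"rz":-7.16,"hand":0.065},{"rz":-7.16,"hand":0.065},{"rz":-7.16,"hand":0.065},{"rz":-7.16,"hand":0.065},{"rz":-7.16,"hand":0.065},{"rz":-7.16,"hand":0.065},{"rz":-7.16,"hand":0.065},{"hand":0.065},{"hand":0.065}]' 40; python3 go.py A B n1
```

```text
t 0.35 pos [ 0.1399 -0.5576  0.2311] phi 14.08 tilt 0.02 w 0.0854 gf 0.0 F [-0.3  0.2 -0.3]
A dx dy mm [ 524.  -259.2]
B dx dy mm [ 331.  -216.3]
n1 dx dy mm [ 525.5 -603.6]invalid input
```

```bash
python3 -m pendant '[{"dx":0,"dy":0,"dz":0,"rx":0,"ry":0,"rz":-7.1,"hand":0.065},{"dx":0,"dy":0,"dz":0,"rx":0,"ry":0,"rz":-7.1,"hand":0.065}]' 40; echo; python3 -m pendant '[{"rz":-7.1}]'; python3 go.py A
```

```text
clock: 0.52
position: [0.1399, -0.5577, 0.2312]
ee_rot: [-0.0, 0.969, 0.247, -0.0]
contact_force: [0.6, -0.8, -0.4]
width: 0.0653
gripper_force: 0.0

t 0.52 pos [ 0.1399 -0.5577  0.2312] phi 28.62 tilt 0.01 w 0.0653 gf 0.0 F [ 0.6 -0.8 -0.4]
A dx dy mm [ 572.4 -119.4]invalid input
```

```bash
python3 -m pendant '[{"dx":0,"dy":0,"dz":0,"rx":0,"ry":0,"rz":-7.13,"hand":0.065},{"dx":0,"dy":0,"dz":0,"rx":0,"ry":0,"rz":-7.13,"hand":0.065},{"dx":0,"dy":0,"dz":0,"rx":0,"ry":0,"rz":-7.13,"hand":0.065},{"dx":0,"dy":0,"dz":0,"rx":0,"ry":0,"rz":-7.13,"hand":0.065},{"dx":0,"dy":0,"dz":0,"rx":0,"ry":0,"rz":-7.13,"hand":0.065},{"dx":0,"dy":0,"dz":0,"rx":0,"ry":0,"rz":-7.13,"hand":0.065}]' >/dev/null
python3 -m pendant '[{"dx":0.033,"dy":0.02,"dz":0,"rx":0,"ry":0,"rz":0,"hand":0.065},{"dx":0.033,"dy":0.02,"dz":0,"rx":0,"ry":0,"rz":0,"hand":0.065},{"dx":0.033,"dy":0.02,"dz":0,"rx":0,"ry":0,"rz":0,"hand":0.065},{"dx":0.033,"dy":0.02,"dz":0,"rx":0,"ry":0,"rz":0,"hand":0.065},{"dx":0.033,"dy":0.02,"dz":0,"rx":0,"ry":0,"rz":0,"hand":0.065},{"dx":0.033,"dy":0.02,"dz":0,"rx":0,"ry":0,"rz":0,"hand":0.065},{"dx":0.033,"dy":0.02,"dz":0,"rx":0,"ry":0,"rz":0,"hand":0.065},{"dx":0.033,"dy":0.02,"dz":0,"rx":0,"ry":0,"rz":0,"hand":0.065},{"dx":0.033,"dy":0.02,"dz":0,"rx":0,"ry":0,"rz":0,"hand":0.065},{"dx":0.033,"dy":0.02,"dz":0,"rx":0,"ry":0,"rz":0,"hand":0.065},{"dx":0.033,"dy":0.02,"dz":0,"rx":0,"ry":0,"rz":0,"hand":0.065},{"dx":0.033,"dy":0.02,"dz":0,"rx":0,"ry":0,"rz":0,"hand":0.065}]' >/dev/null; python3 go.py A
```

```text
t 2.02 pos [ 0.4967 -0.2595  0.2315] phi 71.07 tilt 0.03 w 0.0649 gf 0.0 F [-0.1 -0.1  0.1]
A dx dy mm [105.2  57.4]
```

```bash
python3 -m pendant '[{"dx":0.035,"dy":0.019,"dz":0,"rx":0,"ry":0,"rz":0,"hand":0.065},{"dx":0.035,"dy":0.019,"dz":0,"rx":0,"ry":0,"rz":0,"hand":0.065},{"dx":0.035,"dy":0.019,"dz":0,"rx":0,"ry":0,"rz":0,"hand":0.065},{"dx":0,"dy":0,"dz":0.035,"rx":0,"ry":0,"rz":0,"hand":0.065},{"dx":0,"dy":0,"dz":0.035,"rx":0,"ry":0,"rz":0,"hand":0.065},{"dx":0,"dy":0,"dz":0.035,"rx":0,"ry":0,"rz":0,"hand":0.065},{"dx":0,"dy":0,"dz":0.035,"rx":0,"ry":0,"rz":0,"hand":0.065},{"dx":0,"dy":0,"dz":0.032,"rx":0,"ry":0,"rz":0,"hand":0.065},{"dx":0,"dy":0,"dz":0,"rx":0,"ry":0,"rz":0,"hand":0.065}]' >/dev/null; python3 go.py A
python3 -m pendant '[{"dx":0,"dy":0,"dz":0,"rx":0,"ry":0,"rz":0,"hand":0.03},{"dx":0,"dy":0,"dz":0,"rx":0,"ry":0,"rz":0,"hand":0.03},{"dx":0,"dy":0,"dz":0,"rx":0,"ry":0,"rz":0,"hand":0.03},{"dx":0,"dy":0,"dz":0,"rx":0,"ry":0,"rz":0,"hand":0.03},{"dx":0,"dy":0,"dz":0,"rx":0,"ry":0,"rz":0,"hand":0.03}]' 40 >/dev/null; python3 go.py n1
```

```text
t 2.77 pos [ 0.5786 -0.1781  0.0529] phi 71.07 tilt 0.77 w 0.0647 gf 0.0 F [-0.5  0.7  0.4]
A dx dy mm [1.5 6.3]
t 3.18 pos [ 0.5845 -0.1808  0.0612] phi 71.06 tilt 0.2 w 0.0403 gf 40.5 F [ 0.1 -0.1  3.7]
n1 dx dy mm [ 291.7 -186.6]
```

```bash
python3 -m pendant '[{"dx":0,"dy":0,"dz":-0.03,"rx":0,"ry":0,"rz":0,"hand":0.03},{"dx":0,"dy":0,"dz":-0.03,"rx":0,"ry":0,"rz":0,"hand":0.03},{"dx":0.01,"dy":-0.007,"dz":-0.03,"rx":0,"ry":0,"rz":0,"hand":0.03},{"dx":0.03,"dy":-0.019,"dz":-0.01,"rx":0,"ry":0,"rz":0,"hand":0.03},{"dx":0.03,"dy":-0.019,"dz":0,"rx":0,"ry":0,"rz":0,"hand":0.03},{"dx":0.03,"dy":-0.019,"dz":0,"rx":0,"ry":0,"rz":0,"hand":0.03},{"dx":0.03,"dy":-0.019,"dz":0,"rx":0,"ry":0,"rz":0,"hand":0.03},{"dx":0.03,"dy":-0.019,"dz":0,"rx":0,"ry":0,"rz":0,"hand":0.03},{"dx":0.03,"dy":-0.019,"dz":0,"rx":0,"ry":0,"rz":0,"hand":0.03},{"dx":0.03,"dy":-0.019,"dz":0,"rx":0,"ry":0,"rz":0,"hand":0.03},{"dx":0.03,"dy":-0.019,"dz":0,"rx":0,"ry":0,"rz":0,"hand":0.03},{"dx":0.03,"dy":-0.019,"dz":0,"rx":0,"ry":0,"rz":0,"hand":0.03}]' >/dev/null
python3 -m pendant '[{"dx":0.01,"dy":-0.009,"dz":0,"rx":0,"ry":0,"rz":0.0,"hand":0.03},{"dx":0,"dy":0,"dz":0,"rx":0,"ry":0,"rz":0,"hand":0.03},{"dx":0,"dy":0,"dz":0,"rx":0,"ry":0,"rz":0,"hand":0.03},{"dx":0,"dy":0,"dz":0,"rx":0,"ry":0,"rz":0,"hand":0.03}]'; python3 go.py n1
python3 - <<'E'
from m import *
s=manip.get_image("scene")
a=cv2.resize(s["frame"][130:350,190:390,::-1],None,fx=2,fy=2); b=cv2.resize(d["frame"][130:350,150:350,::-1],None,fx=2,fy=2)
cv2.imwrite("pics/a1.png",np.hstack([a,b]))
E
```

```text
clock: 4.52
position: [0.5011, 0.1541, 0.1598]
ee_rot: [0.001, 0.814, 0.581, 0.0]
contact_force: [0.2, 0.1, -1.1]
width: 0.0401
gripper_force: 40.8
t 4.52 pos [0.5011 0.1541 0.1598] phi 71.06 tilt 0.09 w 0.0401 gf 40.8 F [ 0.2  0.1 -1.1]
n1 dx dy mm [2.1 0.9]
caddy [0.5176 0.0747] -18.6
res mm [[0.1, -0.1], [-0.1, 0.1], [-0.2, 0.2], [0.1, -0.3], [1.2, 0.3], [-0.3, 0.4], [0.2, -0.3], [0.5, 0.6], [-0.6, 0.8], [-0.9, -1.7]]
{'n1': array([0.5027, 0.1557]), 'n2': array([0.481 , 0.0913]), 'w': array([0.458, 0.023]), 'sn': array([0.5734, 0.1087]), 'sw': array([0.5415, 0.0139])}
```

View pics/a1.png

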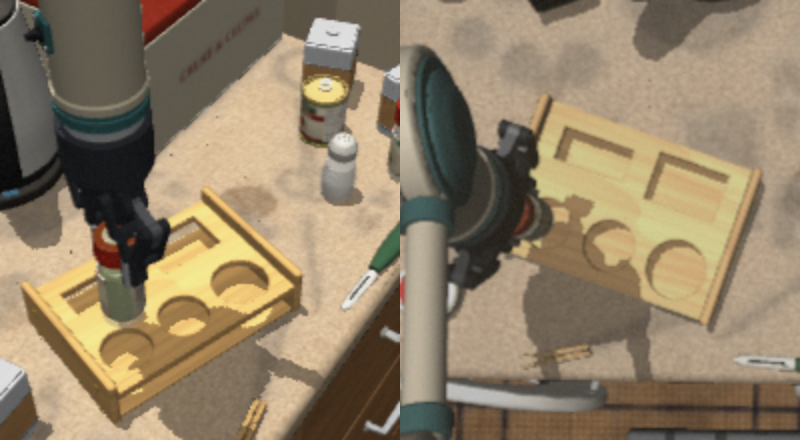

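Jar A hangs upright over well n1, which is at about (125,350) in the left half. Now lowering it.

```bash
python3 -m pendant '[{"dx":0,"dy":0.001,"dz":0.02,"rx":0,"ry":0,"rz":0,"hand":0.03},{"dx":0,"dy":0,"dz":0.02,"rx":0,"ry":0,"rz":0,"hand":0.03},{"dx":0,"dy":0,"dz":0.02,"rx":0,"ry":0,"rz":0,"hand":0.03},{"dx":0,"dy":0,"dz":0.015,"rx":0,"ry":0,"rz":0,"hand":0.03},{"dx":0,"dy":0,"dz":0.008,"rx":0,"ry":0,"rz":0,"hand":0.03},{"dx":0,"dy":0,"dz":0.004,"rx":0,"ry":0,"rz":0,"hand":0.03},{"dx":0,"dy":0,"dz":0.002,"rx":0,"ry":0,"rz":0,"hand":0.03},{"dx":0,"dy":0,"dz":0,"rx":0,"ry":0,"rz":0,"hand":0.03},{"dx":0,"dy":0,"dz":0,"rx":0,"ry":0,"rz":0,"hand":0.03}]' ; python3 go.py n1
```

```text
clock: 5.37
position: [0.5024, 0.1543, 0.071]
ee_rot: [0.0, 0.814, 0.581, 0.001]
contact_force: [-0.8, -0.4, -1.2]
width: 0.0401
gripper_force: 40.8
t 5.37 pos [0.5024 0.1543 0.071 ] phi 71.04 tilt 0.1 w 0.0401 gf 40.8 F [-0.8 -0.4 -1.2]
n1 dx dy mm [ 1.4 -0.2]
```

```bash
python3 -m pendant '[{"dx":0,"dy":0,"dz":0.001,"rx":0,"ry":0,"rz":0,"hand":0.062},{"dx":0,"dy":0,"dz":0,"rx":0,"ry":0,"rz":0,"hand":0.062},{"dx":0,"dy":0,"dz":0,"rx":0,"ry":0,"rz":0,"hand":0.062},{"dx":0,"dy":0,"dz":-0.03,"rx":0,"ry":0,"rz":0,"hand":0.065},{"dx":0,"dy":0,"dz":-0.03,"rx":0,"ry":0,"rz":0,"hand":0.065},{"dx":0,"dy":0,"dz":-0.03,"rx":0,"ry":0,"rz":0,"hand":0.065},{"dx":-0.025,"dy":0,"dz":-0.02,"rx":0,"ry":0,"rz":0,"hand":0.065},{"dx":-0.04,"dy":0.005,"dz":0,"rx":0,"ry":0,"rz":0,"hand":0.065},{"dx":-0.04,"dy":0.005,"dz":0,"rx":0,"ry":0,"rz":0,"hand":0.065},{"dx":-0.04,"dy":0.005,"dz":0,"rx":0,"ry":0,"rz":0,"hand":0.065},{"dx":-0.04,"dy":0.005,"dz":0,"rx":0,"ry":0,"rz":0,"hand":0.065},{"dx":-0.04,"dy":0.005,"dz":0,"rx":0,"ry":0,"rz":0,"hand":0.065}]' >/dev/null
python3 -m pendant '[{"dx":-0.04,"dy":0.005,"dz":0,"rx":0,"ry":0,"rz":0,"hand":0.065},{"dx":-0.04,"dy":0.005,"dz":0,"rx":0,"ry":0,"rz":0,"hand":0.065},{"dx":-0.04,"dy":0.005,"dz":0,"rx":0,"ry":0,"rz":0,"hand":0.065},{"dx":-0.04,"dy":0.005,"dz":0,"rx":0,"ry":0,"rz":0,"hand":0.065},{"dx":-0.04,"dy":0.005,"dz":0,"rx":0,"ry":0,"rz":0,"hand":0.065},{"dx":-0.004,"dy":-0.002,"dz":0,"rx":0,"ry":0,"rz":0,"hand":0.065},{"dx":0,"dy":0,"dz":0,"rx":0,"ry":0,"rz":0,"hand":0.065},{"dx":0,"dy":0,"dz":0,"rx":0,"ry":0,"rz":0,"hand":0.065},{"dx":0,"dy":0,"dz":0,"rx":0,"ry":0,"rz":0,"hand":0.065}]' >/dev/null; python3 go.py B
```

```text
t 7.12 pos [ 0.4079 -0.2655  0.1794] phi 71.12 tilt 0.05 w 0.0648 gf 0.0 F [-0.1  1.1 -1. ]
B dx dy mm [-1.5  1. ]
```

```bash
python3 -m pendant '[{"dx":-0.0015,"dy":0.001,"dz":0.035,"rx":0,"ry":0,"rz":0,"hand":0.065},{"dx":0,"dy":0,"dz":0.035,"rx":0,"ry":0,"rz":0,"hand":0.065},{"dx":0,"dy":0,"dz":0.03,"rx":0,"ry":0,"rz":0,"hand":0.065},{"dx":0,"dy":0,"dz":0.02,"rx":0,"ry":0,"rz":0,"hand":0.065},{"dx":0,"dy":0,"dz":0,"rx":0,"ry":0,"rz":0,"hand":0.065},{"dx":0,"dy":0,"dz":0,"rx":0,"ry":0,"rz":0,"hand":0.065},{"dx":0,"dy":0,"dz":0,"rx":0,"ry":0,"rz":0,"hand":0.03},{"dx":0,"dy":0,"dz":0,"rx":0,"ry":0,"rz":0,"hand":0.03},{"dx":0,"dy":0,"dz":0,"rx":0,"ry":0,"rz":0,"hand":0.03},{"dx":0,"dy":0,"dz":0,"rx":0,"ry":0,"rz":0,"hand":0.03},{"dx":0,"dy":0,"dz":0,"rx":0,"ry":0,"rz":0,"hand":0.03}]' >/dev/null; python3 go.py B n2
```

```text
t 8.03 pos [ 0.4094 -0.2694  0.0611] phi 71.05 tilt 0.22 w 0.0401 gf 40.0 F [0.2 1.9 6.3]
B dx dy mm [ 1.6 -1.7]
n2 dx dy mm [364.4 -49.4]
```

```bash
python3 -m pendant '[{"dx":0,"dy":0,"dz":-0.03,"rx":0,"ry":0,"rz":0,"hand":0.03},{"dx":0,"dy":0,"dz":-0.03,"rx":0,"ry":0,"rz":0,"hand":0.03},{"dx":0,"dy":0,"dz":-0.03,"rx":0,"ry":0,"rz":0,"hand":0.03},{"dx":0.01,"dy":0,"dz":-0.03,"rx":0,"ry":0,"rz":0,"hand":0.03},{"dx":0.036,"dy":-0.005,"dz":0,"rx":0,"ry":0,"rz":0,"hand":0.03},{"dx":0.036,"dy":-0.005,"dz":0,"rx":0,"ry":0,"rz":0,"hand":0.03},{"dx":0.036,"dy":-0.005,"dz":0,"rx":0,"ry":0,"rz":0,"hand":0.03},{"dx":0.036,"dy":-0.005,"dz":0,"rx":0,"ry":0,"rz":0,"hand":0.03},{"dx":0.036,"dy":-0.005,"dz":0,"rx":0,"ry":0,"rz":0,"hand":0.03},{"dx":0.036,"dy":-0.005,"dz":0,"rx":0,"ry":0,"rz":0,"hand":0.03},{"dx":0.036,"dy":-0.005,"dz":0,"rx":0,"ry":0,"rz":0,"hand":0.03},{"dx":0.036,"dy":-0.005,"dz":0,"rx":0,"ry":0,"rz":0,"hand":0.03}]' >/dev/null
python3 -m pendant '[{"dx":0.036,"dy":-0.005,"dz":0,"rx":0,"ry":0,"rz":0.0,"hand":0.03},{"dx":0.025,"dy":-0.004,"dz":0,"rx":0,"ry":0,"rz":0.0,"hand":0.03},{"dx":0.004,"dy":0,"dz":0,"rx":0,"ry":0,"rz":0.0,"hand":0.03},{"dx":0,"dy":0,"dz":0,"rx":0,"ry":0,"rz":0,"hand":0.03},{"dx":0,"dy":0,"dz":0,"rx":0,"ry":0,"rz":0,"hand":0.03},{"dx":0,"dy":0,"dz":0,"rx":0,"ry":0,"rz":0,"hand":0.03}]' >/dev/null; python3 go.py n2
```

```text
t 9.53 pos [0.4794 0.0895 0.1794] phi 71.01 tilt 0.05 w 0.0402 gf 41.1 F [-0.  -0.4 -1.6]
n2 dx dy mm [2.2 0.9]
```

```bash
python3 -m pendant '[{"dx":0.001,"dy":0.001,"dz":0.025,"rx":0,"ry":0,"rz":0,"hand":0.03},{"dx":0,"dy":0,"dz":0.025,"rx":0,"ry":0,"rz":0,"hand":0.03},{"dx":0,"dy":0,"dz":0.02,"rx":0,"ry":0,"rz":0,"hand":0.03},{"dx":0,"dy":0,"dz":0.02,"rx":0,"ry":0,"rz":0,"hand":0.03},{"dx":0,"dy":0,"dz":0.012,"rx":0,"ry":0,"rz":0,"hand":0.03},{"dx":0,"dy":0,"dz":0.005,"rx":0,"ry":0,"rz":0,"hand":0.03},{"dx":0,"dy":0,"dz":0.002,"rx":0,"ry":0,"rz":0,"hand":0.03},{"dx":0,"dy":0,"dz":0,"rx":0,"ry":0,"rz":0,"hand":0.03},{"dx":0,"dy":0,"dz":0,"rx":0,"ry":0,"rz":0,"hand":0.03}]' ; python3 go.py n2 salt
```

```text
clock: 10.28
position: [0.4818, 0.0907, 0.0711]
ee_rot: [0.001, 0.814, 0.581, 0.001]
contact_force: [-0.7, -0.3, -1.0]
width: 0.0401
gripper_force: 41.2
t 10.28 pos [0.4818 0.0907 0.0711] phi 71.02 tilt 0.1 w 0.0401 gf 41.2 F [-0.7 -0.3 -1. ]
n2 dx dy mm [ 0.3 -0.9]
salt dx dy mm [-273.1   69. ]
```

```bash
python3 -m pendant '[{"dx":0,"dy":0,"dz":0.001,"rx":0,"ry":0,"rz":0,"hand":0.062},{"dx":0,"dy":0,"dz":0,"rx":0,"ry":0,"rz":0,"hand":0.062},{"dx":0,"dy":0,"dz":0,"rx":0,"ry":0,"rz":0,"hand":0.062},{"dx":0,"dy":0,"dz":-0.03,"rx":0,"ry":0,"rz":0,"hand":0.065},{"dx":0,"dy":0,"dz":-0.03,"rx":0,"ry":0,"rz":0,"hand":0.068},{"dx":0,"dy":0,"dz":-0.03,"rx":0,"ry":0,"rz":0,"hand":0.068},{"dx":-0.033,"dy":0.009,"dz":0,"rx":0,"ry":0,"rz":0,"hand":0.068},{"dx":-0.04,"dy":0.01,"dz":0,"rx":0,"ry":0,"rz":0,"hand":0.068},{"dx":-0.04,"dy":0.01,"dz":0,"rx":0,"ry":0,"rz":0,"hand":0.068},{"dx":-0.04,"dy":0.01,"dz":0,"rx":0,"ry":0,"rz":0,"hand":0.068},{"dx":-0.04,"dy":0.01,"dz":0,"rx":0,"ry":0,"rz":0,"hand":0.068},{"dx":-0.04,"dy":0.01,"dz":0,"rx":0,"ry":0,"rz":0,"hand":0.068}]' >/dev/null
python3 -m pendant '[{"dx":-0.037,"dy":0.01,"dz":0,"rx":0,"ry":0,"rz":0,"hand":0.068},{"dx":0,"dy":0,"dz":0,"rx":0,"ry":0,"rz":0,"hand":0.068},{"dx":0,"dy":0,"dz":0,"rx":0,"ry":0,"rz":0,"hand":0.068},{"dx":0,"dy":0,"dz":0,"rx":0,"ry":0,"rz":0,"hand":0.068}]' >/dev/null; python3 go.py salt; python3 - <<'E'
from h import *
s=manip.get_image("scene");d=manip.get_image("top")
a=cv2.resize(s["frame"][130:350,190:440,::-1],None,fx=1.6,fy=1.6); b=cv2.resize(d["frame"][130:350,190:440,::-1],None,fx=1.6,fy=1.6)
cv2.imwrite("pics/a2.png",np.hstack([a,b]))
E
```

```text
t 11.62 pos [ 0.4584 -0.1862  0.1594] phi 71.02 tilt 0.04 w 0.068 gf 0.0 F [-0.2  0.4 -0.1]
salt dx dy mm [-3.7  1.1]
```

View pics/a2.png

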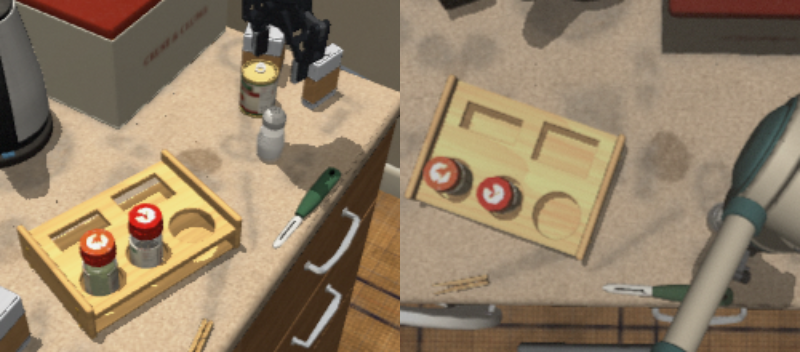

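Both jars stand in their wells, with caps at (98,240) and (146,217). The shaker is untouched at (272,130). Next, the salt.

```bash
python3 -m pendant '[{"dx":-0.004,"dy":0.001,"dz":0.035,"rx":0,"ry":0,"rz":0,"hand":0.068},{"dx":0,"dy":0,"dz":0.035,"rx":0,"ry":0,"rz":0,"hand":0.068},{"dx":0,"dy":0,"dz":0.03,"rx":0,"ry":0,"rz":0,"hand":0.068},{"dx":0,"dy":0,"dz":0.014,"rx":0,"ry":0,"rz":0,"hand":0.068},{"dx":0,"dy":0,"dz":0,"rx":0,"ry":0,"rz":0,"hand":0.068},{"dx":0,"dy":0,"dz":0,"rx":0,"ry":0,"rz":0,"hand":0.068},{"dx":0,"dy":0,"dz":0,"rx":0,"ry":0,"rz":0,"hand":0.03},{"dx":0,"dy":0,"dz":0,"rx":0,"ry":0,"rz":0,"hand":0.03},{"dx":0,"dy":0,"dz":0,"rx":0,"ry":0,"rz":0,"hand":0.03},{"dx":0,"dy":0,"dz":0,"rx":0,"ry":0,"rz":0,"hand":0.03},{"dx":0,"dy":0,"dz":0,"rx":0,"ry":0,"rz":0,"hand":0.03}]' >/dev/null; python3 go.py salt w
```

```text
t 12.63 pos [ 0.4594 -0.191   0.0471] phi 71.05 tilt 0.2 w 0.0344 gf 39.0 F [-0.4  1.2  4.4]
salt dx dy mm [ 0.6 -1.5]
w dx dy mm [202.  -70.8]
```

Width 34 mm means the pads caught the cap, so I'll reopen, go 6 mm lower and regrip.

```bash
python3 -m pendant '[{"dx":0,"dy":0,"dz":0,"rx":0,"ry":0,"rz":0,"hand":0.065},{"dx":0,"dy":0,"dz":0,"rx":0,"ry":0,"rz":0,"hand":0.065},{"dx":0,"dy":0,"dz":0,"rx":0,"ry":0,"rz":0,"hand":0.065},{"dx":0,"dy":-0.001,"dz":0.006,"rx":0,"ry":0,"rz":0,"hand":0.065},{"dx":0,"dy":0,"dz":0,"rx":0,"ry":0,"rz":0,"hand":0.065},{"dx":0,"dy":0,"dz":0,"rx":0,"ry":0,"rz":0,"hand":0.03},{"dx":0,"dy":0,"dz":0,"rx":0,"ry":0,"rz":0,"hand":0.03},{"dx":0,"dy":0,"dz":0,"rx":0,"ry":0,"rz":0,"hand":0.03},{"dx":0,"dy":0,"dz":0,"rx":0,"ry":0,"rz":0,"hand":0.03},{"dx":0,"dy":0,"dz":0,"rx":0,"ry":0,"rz":0,"hand":0.03}]' 40 >/dev/null; python3 go.py salt w;  python3 - <<'E'
from h import *
s=manip.get_image("scene");cv2.imwrite("pics/a3.png",cv2.resize(s["frame"][150:260,300:440,::-1],None,fx=4,fy=4))
E
```

```text
t 13.47 pos [ 0.4575 -0.1905  0.0394] phi 71.06 tilt 0.02 w 0.0367 gf 38.5 F [0.4 0.5 1.3]
salt dx dy mm [0.7 0.5]
w dx dy mm [202.1 -68.8]
```

View pics/a3.png

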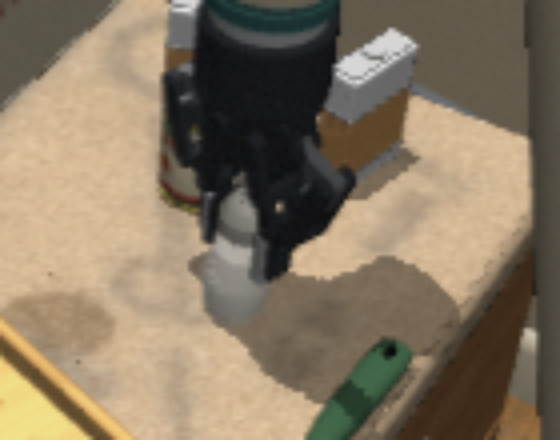

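The shaker is upright and gripped at its waist (about (235,250) in the crop). Carrying it to the wide well.

```bash
python3 -m pendant '[{"dx":0,"dy":0,"dz":-0.03,"rx":0,"ry":0,"rz":0,"hand":0.03},{"dx":0,"dy":0,"dz":-0.03,"rx":0,"ry":0,"rz":0,"hand":0.03},{"dx":0,"dy":0,"dz":-0.03,"rx":0,"ry":0,"rz":0,"hand":0.03},{"dx":0.033,"dy":-0.011,"dz":0,"rx":0,"ry":0,"rz":0,"hand":0.03},{"dx":0.033,"dy":-0.011,"dz":0,"rx":0,"ry":0,"rz":0,"hand":0.03},{"dx":0.033,"dy":-0.011,"dz":0,"rx":0,"ry":0,"rz":0,"hand":0.03},{"dx":0.033,"dy":-0.011,"dz":0,"rx":0,"ry":0,"rz":0,"hand":0.03},{"dx":0.033,"dy":-0.011,"dz":0,"rx":0,"ry":0,"rz":0,"hand":0.03},{"dx":0.025,"dy":-0.01,"dz":0,"rx":0,"ry":0,"rz":0,"hand":0.03},{"dx":0.012,"dy":-0.004,"dz":0,"rx":0,"ry":0,"rz":0,"hand":0.03},{"dx":0,"dy":0,"dz":0,"rx":0,"ry":0,"rz":0,"hand":0.03},{"dx":0,"dy":0,"dz":0,"rx":0,"ry":0,"rz":0,"hand":0.03}]' >/dev/null
python3 go.py w
```

```text
t 14.52 pos [0.4573 0.0235 0.129 ] phi 71.19 tilt 0.05 w 0.0368 gf 39.3 F [ 0.2 -0.3 -1. ]
w dx dy mm [-0.2  0.9]
```

```bash
python3 -m pendant '[{"dx":-0.001,"dy":0.001,"dz":0.02,"rx":0,"ry":0,"rz":0,"hand":0.03},{"dx":0,"dy":0,"dz":0.02,"rx":0,"ry":0,"rz":0,"hand":0.03},{"dx":0,"dy":0,"dz":0.02,"rx":0,"ry":0,"rz":0,"hand":0.03},{"dx":0,"dy":0,"dz":0.012,"rx":0,"ry":0,"rz":0,"hand":0.03},{"dx":0,"dy":0,"dz":0.006,"rx":0,"ry":0,"rz":0,"hand":0.03},{"dx":0,"dy":0,"dz":0.002,"rx":0,"ry":0,"rz":0,"hand":0.03},{"dx":0,"dy":0,"dz":0,"rx":0,"ry":0,"rz":0,"hand":0.03},{"dx":0,"dy":0,"dz":0,"rx":0,"ry":0,"rz":0,"hand":0.03}]' ; python3 go.py w thin
```

```text
clock: 15.18
position: [0.459, 0.0213, 0.0498]
ee_rot: [0.001, 0.814, 0.581, 0.0]
contact_force: [-0.4, -0.1, -0.3]
width: 0.0365
gripper_force: 39.3
t 15.18 pos [0.459  0.0213 0.0498] phi 71.03 tilt 0.08 w 0.0365 gf 39.3 F [-0.4 -0.1 -0.3]
w dx dy mm [ 1.3 -1.5]
thin dx dy mm [-348.   116.1]
```

```bash
python3 -m pendant '[{"dx":0,"dy":0,"dz":0.0015,"rx":0,"ry":0,"rz":0,"hand":0.058},{"dx":0,"dy":0,"dz":0,"rx":0,"ry":0,"rz":0,"hand":0.058},{"dx":0,"dy":0,"dz":0,"rx":0,"ry":0,"rz":0,"hand":0.058},{"dx":0,"dy":0,"dz":-0.03,"rx":0,"ry":0,"rz":0,"hand":0.058},{"dx":0,"dy":0,"dz":-0.03,"rx":0,"ry":0,"rz":0,"hand":0.058},{"dx":0,"dy":0,"dz":-0.03,"rx":0,"ry":0,"rz":0,"hand":0.058},{"dx":-0.01,"dy":0.004,"dz":-0.03,"rx":0,"ry":0,"rz":0,"hand":0.055},{"dx":-0.035,"dy":0.012,"dz":0,"rx":0,"ry":0,"rz":0,"hand":0.055},{"dx":-0.035,"dy":0.012,"dz":0,"rx":0,"ry":0,"rz":0,"hand":0.055},{"dx":-0.035,"dy":0.012,"dz":0,"rx":0,"ry":0,"rz":0,"hand":0.055},{"dx":-0.035,"dy":0.012,"dz":0,"rx":0,"ry":0,"rz":0,"hand":0.055},{"dx":-0.035,"dy":0.012,"dz":0,"rx":0,"ry":0,"rz":0,"hand":0.055}]' >/dev/null
python3 -m pendant '[{"dx":-0.035,"dy":0.012,"dz":0,"rx":0,"ry":0,"rz":0,"hand":0.055},{"dx":-0.035,"dy":0.012,"dz":0,"rx":0,"ry":0,"rz":0,"hand":0.055},{"dx":-0.035,"dy":0.012,"dz":0,"rx":0,"ry":0,"rz":0,"hand":0.052},{"dx":-0.035,"dy":0.01,"dz":0,"rx":0,"ry":0,"rz":0,"hand":0.052},{"dx":-0.023,"dy":0.006,"dz":0,"rx":0,"ry":0,"rz":0,"hand":0.052},{"dx":0,"dy":0,"dz":0,"rx":0,"ry":0,"rz":-6.6,"hand":0.052},{"dx":0,"dy":0,"dz":0,"rx":0,"ry":0,"rz":0,"hand":0.052},{"dx":0,"dy":0,"dz":0,"rx":0,"ry":0,"rz":0,"hand":0.052},{"dx":0,"dy":0,"dz":0,"rx":0,"ry":0,"rz":0,"hand":0.052}]' >/dev/null; python3 go.py thin; python3 - <<'E'
from h import *
s=manip.get_image("scene")
a=cv2.resize(s["frame"][120:340,190:440,::-1],None,fx=3,fy=2.7)
cv2.imwrite("pics/a4.png",a)
E
```

```text
t 16.93 pos [ 0.4549 -0.3441  0.1679] phi 77.58 tilt 0.02 w 0.0524 gf 0.0 F [ 0.6  0.1 -0.7]
thin dx dy mm [-1.3  1. ]
```

View pics/a4.png

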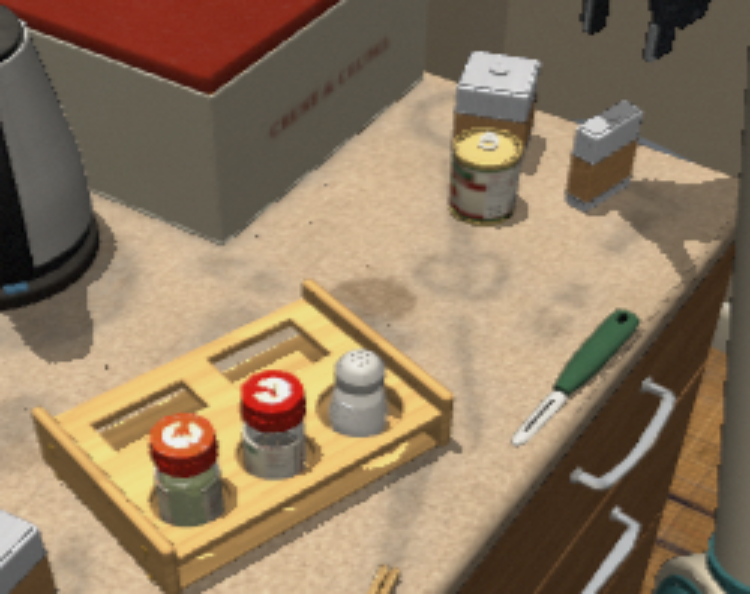

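Shaker is seated at (360,400), jars at (185,470) and (273,430). Thin tin at (603,155). Now grasping the thin tin.

```bash
python3 -m pendant '[{"dx":-0.001,"dy":0.001,"dz":0.03,"rx":0,"ry":0,"rz":0,"hand":0.052},{"dx":0,"dy":0,"dz":0.03,"rx":0,"ry":0,"rz":0,"hand":0.052},{"dx":0,"dy":0,"dz":0.03,"rx":0,"ry":0,"rz":0,"hand":0.052},{"dx":0,"dy":0,"dz":0.02,"rx":0,"ry":0,"rz":0,"hand":0.052},{"dx":0,"dy":0,"dz":0,"rx":0,"ry":0,"rz":0,"hand":0.052},{"dx":0,"dy":0,"dz":0,"rx":0,"ry":0,"rz":0,"hand":0.052},{"dx":0,"dy":0,"dz":0,"rx":0,"ry":0,"rz":0,"hand":0.015},{"dx":0,"dy":0,"dz":0,"rx":0,"ry":0,"rz":0,"hand":0.015},{"dx":0,"dy":0,"dz":0,"rx":0,"ry":0,"rz":0,"hand":0.015},{"dx":0,"dy":0,"dz":0,"rx":0,"ry":0,"rz":0,"hand":0.015},{"dx":0,"dy":0,"dz":0,"rx":0,"ry":0,"rz":0,"hand":0.015},{"dx":0,"dy":0,"dz":0,"rx":0,"ry":0,"rz":0,"hand":0.015}]' 50 >/dev/null; python3 go.py thin sn
```

```text
t 17.98 pos [ 0.457  -0.3472  0.0599] phi 77.65 tilt 0.25 w 0.0229 gf 50.4 F [0.  1.3 6.2]
thin dx dy mm [ 1.2 -1.7]
sn dx dy mm [470.2  16.2]
```

```bash
python3 -m pendant '[{"dx":0,"dy":0,"dz":-0.03,"rx":0,"ry":0,"rz":0,"hand":0.015},{"dx":0,"dy":0,"dz":-0.035,"rx":0,"ry":0,"rz":0,"hand":0.015},{"dx":0,"dy":0,"dz":-0.035,"rx":0,"ry":0,"rz":0,"hand":0.015},{"dx":0.02,"dy":0,"dz":-0.03,"rx":0,"ry":0,"rz":0,"hand":0.015},{"dx":0.038,"dy":0.001,"dz":0,"rx":0,"ry":0,"rz":0,"hand":0.015},{"dx":0.038,"dy":0.001,"dz":0,"rx":0,"ry":0,"rz":0,"hand":0.015},{"dx":0.038,"dy":0.001,"dz":0,"rx":0,"ry":0,"rz":0,"hand":0.015},{"dx":0.038,"dy":0.001,"dz":0,"rx":0,"ry":0,"rz":0,"hand":0.015},{"dx":0.038,"dy":0.002,"dz":0,"rx":0,"ry":0,"rz":0,"hand":0.015},{"dx":0.038,"dy":0.002,"dz":0,"rx":0,"ry":0,"rz":0,"hand":0.015},{"dx":0.038,"dy":0.002,"dz":0,"rx":0,"ry":0,"rz":0,"hand":0.015},{"dx":0.038,"dy":0.002,"dz":0,"rx":0,"ry":0,"rz":0,"hand":0.015}]' >/dev/null
python3 -m pendant '[{"dx":0.038,"dy":0.002,"dz":0,"rx":0,"ry":0,"rz":0.0,"hand":0.015},{"dx":0.038,"dy":0.002,"dz":0,"rx":0,"ry":0,"rz":0.0,"hand":0.015},{"dx":0.038,"dy":0,"dz":0,"rx":0,"ry":0,"rz":0.0,"hand":0.015},{"dx":0.031,"dy":0,"dz":0,"rx":0,"ry":0,"rz":0.0,"hand":0.015},{"dx":0,"dy":0,"dz":0,"rx":0,"ry":0,"rz":6.2,"hand":0.015},{"dx":0,"dy":0,"dz":0,"rx":0,"ry":0,"rz":0,"hand":0.015},{"dx":0,"dy":0,"dz":0,"rx":0,"ry":0,"rz":0,"hand":0.015},{"dx":0,"dy":0,"dz":0,"rx":0,"ry":0,"rz":0,"hand":0.015}]' >/dev/null; python3 go.py sn
```

```text
t 19.65 pos [0.5713 0.1078 0.1879] phi 71.53 tilt 0.04 w 0.0236 gf 49.5 F [ 0.3  0.3 -1.6]
sn dx dy mm [1.6 1.7]
```

```bash
python3 -m pendant '[{"dx":0.0005,"dy":0.0015,"dz":0.03,"rx":0,"ry":0,"rz":0,"hand":0.015},{"dx":0,"dy":0,"dz":0.03,"rx":0,"ry":0,"rz":0,"hand":0.015},{"dx":0,"dy":0,"dz":0.015,"rx":0,"ry":0,"rz":0,"hand":0.015},{"dx":0,"dy":0,"dz":0.01,"rx":0,"ry":0,"rz":0,"hand":0.015},{"dx":0,"dy":0,"dz":0.008,"rx":0,"ry":0,"rz":0,"hand":0.015},{"dx":0,"dy":0,"dz":0.004,"rx":0,"ry":0,"rz":0,"hand":0.015},{"dx":0,"dy":0,"dz":0,"rx":0,"ry":0,"rz":0,"hand":0.015}]' >/dev/null; python3 go.py sn
```

```text
t 20.23 pos [0.5733 0.108  0.0906] phi 71.44 tilt 0.01 w 0.0236 gf 49.6 F [-0.6  0.3  0.1]
sn dx dy mm [ 0.6 -0.1]
```

```bash
python3 -m pendant '[{"dx":0,"dy":0,"dz":0.012,"rx":0,"ry":0,"rz":0,"hand":0.015},{"dx":0,"dy":0,"dz":0.006,"rx":0,"ry":0,"rz":0,"hand":0.015},{"dx":0,"dy":0,"dz":0.003,"rx":0,"ry":0,"rz":0,"hand":0.015},{"dx":0,"dy":0,"dz":0.0,"rx":0,"ry":0,"rz":0,"hand":0.015},{"dx":0,"dy":0,"dz":0.0,"rx":0,"ry":0,"rz":0,"hand":0.015}]' >/dev/null; python3 go.py sn
python3 -m pendant '[{"dx":0,"dy":0,"dz":0.001,"rx":0,"ry":0,"rz":0,"hand":0.04},{"dx":0,"dy":0,"dz":0,"rx":0,"ry":0,"rz":0,"hand":0.04},{"dx":0,"dy":0,"dz":0,"rx":0,"ry":0,"rz":0,"hand":0.04},{"dx":0,"dy":0,"dz":-0.03,"rx":0,"ry":0,"rz":0,"hand":0.04},{"dx":0,"dy":0,"dz":-0.03,"rx":0,"ry":0,"rz":0,"hand":0.05},{"dx":0,"dy":0,"dz":-0.03,"rx":0,"ry":0,"rz":0,"hand":0.065},{"dx":0,"dy":0,"dz":-0.02,"rx":0,"ry":0,"rz":0,"hand":0.065},{"dx":0,"dy":0,"dz":0,"rx":0,"ry":0,"rz":0,"hand":0.065},{"dx":0,"dy":0,"dz":0,"rx":0,"ry":0,"rz":0,"hand":0.065}]' >/dev/null; python3 go.py thick
```

```text
t 20.65 pos [0.5735 0.1086 0.0702] phi 71.47 tilt 0.04 w 0.0233 gf 49.6 F [-0.  -0.5 -1.5]
sn dx dy mm [ 0.1 -0.1]
t 21.4 pos [0.574  0.1086 0.1804] phi 71.47 tilt 0.21 w 0.0649 gf 0.0 F [ 0.4  0.8 -0.1]
thick dx dy mm [157.5 -71.2]
```

```bash
python3 -m pendant '[{"dx":0.0315,"dy":-0.0142,"dz":0,"rx":0,"ry":0,"rz":0,"hand":0.07},{"dx":0.0315,"dy":-0.0142,"dz":0,"rx":0,"ry":0,"rz":0,"hand":0.07},{"dx":0.0315,"dy":-0.0142,"dz":0,"rx":0,"ry":0,"rz":0,"hand":0.07},{"dx":0.0315,"dy":-0.0142,"dz":0,"rx":0,"ry":0,"rz":0,"hand":0.07},{"dx":0.0315,"dy":-0.0142,"dz":0,"rx":0,"ry":0,"rz":0,"hand":0.07},{"dx":0,"dy":0,"dz":0,"rx":0,"ry":0,"rz":-7,"hand":0.07},{"dx":0,"dy":0,"dz":0,"rx":0,"ry":0,"rz":-7,"hand":0.07},{"dx":0,"dy":0,"dz":0,"rx":0,"ry":0,"rz":-6.9,"hand":0.07},{"dx":0,"dy":0,"dz":0,"rx":0,"ry":0,"rz":0,"hand":0.07},{"dx":0,"dy":0,"dz":0,"rx":0,"ry":0,"rz":0,"hand":0.07},{"dx":0,"dy":0,"dz":0,"rx":0,"ry":0,"rz":0,"hand":0.07}]' >/dev/null; python3 go.py thick; python3 - <<'E'
from h import *
s=manip.get_image("scene")
cv2.imwrite("pics/a5.png",cv2.resize(s["frame"][190:410,140:350,::-1],None,fx=2.7,fy=2.7))
E
```

```text
t 22.32 pos [0.5555 0.2801 0.1777] phi 92.21 tilt 0.11 w 0.0698 gf 0.0 F [-0.6  0.7 -0.1]
thick dx dy mm [0.4 1.1]
```

View pics/a5.png

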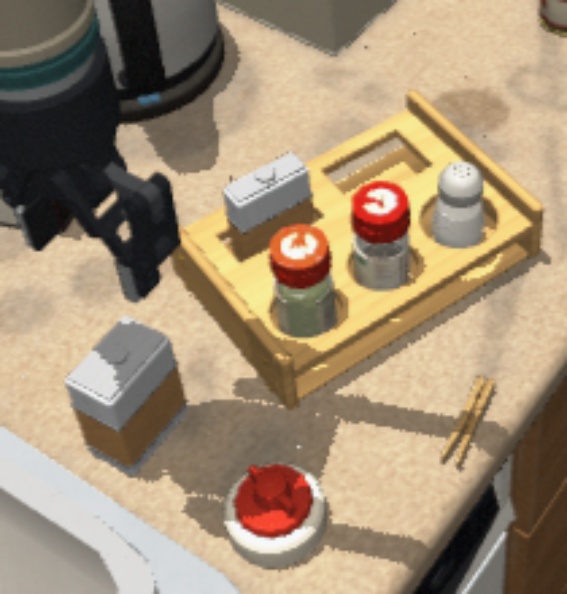

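Thin tin is seated at (268,200). Thick tin is at (125,390), untouched. Now grasping it.

```bash
python3 -m pendant '[{"dx":0,"dy":0.001,"dz":0.035,"rx":0,"ry":0,"rz":0,"hand":0.07},{"dx":0,"dy":0,"dz":0.035,"rx":0,"ry":0,"rz":0,"hand":0.07},{"dx":0,"dy":0,"dz":0.03,"rx":0,"ry":0,"rz":0,"hand":0.07},{"dx":0,"dy":0,"dz":0.02,"rx":0,"ry":0,"rz":0,"hand":0.07},{"dx":0,"dy":0,"dz":0,"rx":0,"ry":0,"rz":0,"hand":0.07},{"dx":0,"dy":0,"dz":0,"rx":0,"ry":0,"rz":0,"hand":0.07},{"dx":0,"dy":0,"dz":0,"rx":0,"ry":0,"rz":0,"hand":0.03},{"dx":0,"dy":0,"dz":0,"rx":0,"ry":0,"rz":0,"hand":0.03},{"dx":0,"dy":0,"dz":0,"rx":0,"ry":0,"rz":0,"hand":0.03},{"dx":0,"dy":0,"dz":0,"rx":0,"ry":0,"rz":0,"hand":0.03},{"dx":0,"dy":0,"dz":0,"rx":0,"ry":0,"rz":0,"hand":0.03},{"dx":0,"dy":0,"dz":0,"rx":0,"ry":0,"rz":0,"hand":0.03}]' 60 >/dev/null; python3 go.py thick sw
```

```text
t 23.37 pos [0.5584 0.281  0.061 ] phi 92.36 tilt 0.25 w 0.0393 gf 60.9 F [-1.1 -0.2  7.8]
thick dx dy mm [-0.3 -1.8]
sw dx dy mm [-266.2  -27.8]
```

```bash
python3 -m pendant '[{"dx":0,"dy":0,"dz":-0.035,"rx":0,"ry":0,"rz":0,"hand":0.03},{"dx":0,"dy":0,"dz":-0.035,"rx":0,"ry":0,"rz":0,"hand":0.03},{"dx":0,"dy":0,"dz":-0.035,"rx":0,"ry":0,"rz":0,"hand":0.03},{"dx":0,"dy":0,"dz":-0.035,"rx":0,"ry":0,"rz":0,"hand":0.03},{"dx":-0.038,"dy":-0.004,"dz":0,"rx":0,"ry":0,"rz":0,"hand":0.03},{"dx":-0.038,"dy":-0.004,"dz":0,"rx":0,"ry":0,"rz":0,"hand":0.03},{"dx":-0.038,"dy":-0.004,"dz":0,"rx":0,"ry":0,"rz":0,"hand":0.03},{"dx":-0.038,"dy":-0.004,"dz":0,"rx":0,"ry":0,"rz":0,"hand":0.03},{"dx":-0.038,"dy":-0.004,"dz":0,"rx":0,"ry":0,"rz":0,"hand":0.03},{"dx":-0.038,"dy":-0.004,"dz":0,"rx":0,"ry":0,"rz":0,"hand":0.03},{"dx":-0.038,"dy":-0.004,"dz":0,"rx":0,"ry":0,"rz":0,"hand":0.03}]' >/dev/null
python3 -m pendant '[{"dx":0,"dy":0,"dz":0,"rx":0,"ry":0,"rz":7,"hand":0.03},{"dx":0,"dy":0,"dz":0,"rx":0,"ry":0,"rz":7,"hand":0.03},{"dx":0,"dy":0,"dz":0,"rx":0,"ry":0,"rz":6.9,"hand":0.03},{"dx":0,"dy":0,"dz":0,"rx":0,"ry":0,"rz":0,"hand":0.03},{"dx":0,"dy":0,"dz":0,"rx":0,"ry":0,"rz":0,"hand":0.03},{"dx":0,"dy":0,"dz":0,"rx":0,"ry":0,"rz":0,"hand":0.03}]' >/dev/null; python3 go.py sw
```

```text
t 24.78 pos [0.5399 0.0137 0.1989] phi 71.62 tilt 0.01 w 0.0391 gf 61.0 F [-0.9  1.  -1.3]
sw dx dy mm [0.7 1.5]
```

```bash
python3 -m pendant '[{"dx":0.0005,"dy":0.0015,"dz":0.035,"rx":0,"ry":0,"rz":0.2,"hand":0.03},{"dx":0,"dy":0,"dz":0.03,"rx":0,"ry":0,"rz":0,"hand":0.03},{"dx":0,"dy":0,"dz":0.02,"rx":0,"ry":0,"rz":0,"hand":0.03},{"dx":0,"dy":0,"dz":0.012,"rx":0,"ry":0,"rz":0,"hand":0.03},{"dx":0,"dy":0,"dz":0.008,"rx":0,"ry":0,"rz":0,"hand":0.03},{"dx":0,"dy":0,"dz":0.003,"rx":0,"ry":0,"rz":0,"hand":0.03},{"dx":0,"dy":0,"dz":0,"rx":0,"ry":0,"rz":0,"hand":0.03}]' >/dev/null; python3 go.py sw
```

```text
t 25.37 pos [0.5415 0.0138 0.0905] phi 71.33 tilt 0.03 w 0.0391 gf 60.9 F [-0.2 -0.6 -1.7]
sw dx dy mm [ 0.1 -0. ]
```

```bash
python3 -m pendant '[{"dx":0,"dy":0,"dz":0.012,"rx":0,"ry":0,"rz":0,"hand":0.03},{"dx":0,"dy":0,"dz":0.006,"rx":0,"ry":0,"rz":0,"hand":0.03},{"dx":0,"dy":0,"dz":0.002,"rx":0,"ry":0,"rz":0,"hand":0.03},{"dx":0,"dy":0,"dz":0.0,"rx":0,"ry":0,"rz":0,"hand":0.03},{"dx":0,"dy":0,"dz":0.0,"rx":0,"ry":0,"rz":0,"hand":0.03}]' >/dev/null; python3 go.py sw
python3 -m pendant '[{"dx":0,"dy":0,"dz":0.001,"rx":0,"ry":0,"rz":0,"hand":0.056},{"dx":0,"dy":0,"dz":0,"rx":0,"ry":0,"rz":0,"hand":0.056},{"dx":0,"dy":0,"dz":0,"rx":0,"ry":0,"rz":0,"hand":0.056},{"dx":0,"dy":0,"dz":-0.03,"rx":0,"ry":0,"rz":0,"hand":0.056},{"dx":0,"dy":0,"dz":-0.035,"rx":0,"ry":0,"rz":0,"hand":0.056},{"dx":0,"dy":0,"dz":-0.035,"rx":0,"ry":0,"rz":0,"hand":0.056},{"dx":-0.03,"dy":0,"dz":-0.02,"rx":0,"ry":0,"rz":0,"hand":0.056},{"dx":-0.04,"dy":0,"dz":0,"rx":0,"ry":0,"rz":0,"hand":0.056},{"dx":-0.04,"dy":0,"dz":0,"rx":0,"ry":0,"rz":0,"hand":0.056},{"dx":-0.04,"dy":0,"dz":0,"rx":0,"ry":0,"rz":0,"hand":0.056},{"dx":0,"dy":0,"dz":0,"rx":0,"ry":0,"rz":0,"hand":0.056},{"dx":0,"dy":0,"dz":0,"rx":0,"ry":0,"rz":0,"hand":0.056}]' >/dev/null; python3 go.py; python3 - <<'E'
from h import *
s=manip.get_image("scene")
cv2.imwrite("pics/a6.png",cv2.resize(s["frame"][120:410,150:450,::-1],None,fx=2,fy=2))
E
```

```text
t 25.78 pos [0.5419 0.0135 0.0713] phi 71.27 tilt 0.05 w 0.0394 gf 61.0 F [ 0.2 -0.4 -1.7]
sw dx dy mm [ 0.2 -0.5]
t 26.78 pos [ 0.4929 -0.1303  0.1902] phi 71.02 tilt 0.05 w 0.0559 gf 0.0 F [0.  0.2 0.4]
```

View pics/a6.png

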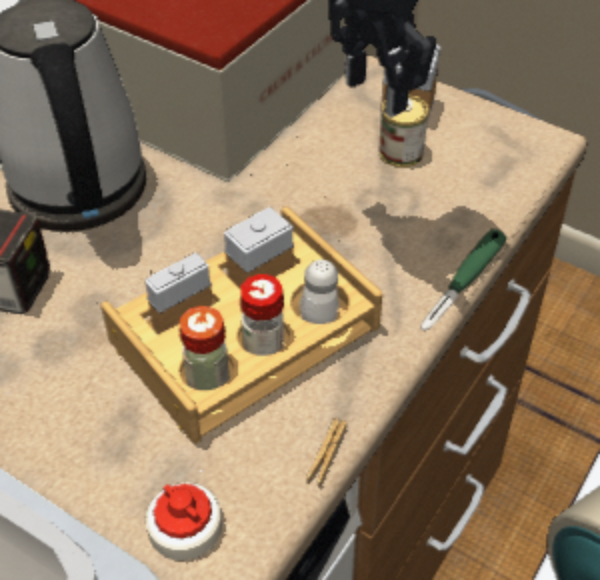

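All five items stand in their openings: tins at (178,280) and (260,240), jars at (203,345) and (262,312), shaker at (321,290). The timer (183,515) and the can (403,130) are untouched, and the square tin stands behind the can. The gripper is clear.

```bash
python3 -c "
from rig import manip
print(manip.sign_off())"
```

```text
the job is handed in; nothing more can be done
None
```

The job is handed in after about 27 s of robot time: the final picture shows both jars, the salt shaker and both tins standing in their openings, and I left the square tin, can and timer alone.

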